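# Tip the stoppers out of the twin-bay tray

## Robot

A 6-joint arm with a two-finger parallel gripper is mounted at the origin on a cart in front of the work surface, level with it; the furniture and walls round the work are solid. World frame = base frame: x ahead of the robot, y to its left, z up, the work surface at z = 0. Lengths are in mm, angles in degrees, forces in N, time in s.
With the tool pointing down it reaches from about 350 to 850 mm from the base axis. Payload 8.1 kg.
Tool frame: the origin (TCP) lies midway between the tips of the shut fingers; the grasp point (between the pads) lies grip_depth behind it (grip_depth is the distance from the TCP to the grasp point, in mm); z points along the fingers, y is the line along which they close (so a half turn about z gives the same grasp; the last joint's range is limited). The gripper opens to 85 mm and grips with 20 to 120 N. Pads are 22 mm wide; open, the fingers measure 114 mm over their backs; the gripper's body (76 mm by 85 mm) begins 54 mm behind the grasp point. The pads swing forward as they close: fully open they stand 13 mm farther back than shut.
Start: joints at [66.211, 7.471, 85.268, -0, 87.261, -4.893], TCP at [194.291, 567.676, 231.292] pointing down, gripper open.
Joint ranges: [-169.43, 169.43], [-51.17, 129.36], [1.28, 143.12], [-76.62, 256.62], [0, 156.53], [-152.29, 152.29]. Speed limits (degrees/s): [136.94, 136.94, 159.86, 180, 180, 180].

## Interface

Orientations are given as [roll, pitch, yaw] about the fixed x, y, z axes, in that order (R = Rz(yaw) Ry(pitch) Rx(roll)).
In Python, from bench import sense, snapshot, hand_in, grip_depth gives the robot as it stands. The module is installed in compiled form; this text tells all that it offers.
- The arm moves only by the tool apply_moves, never from a script. Its argument "series" is text: rows parted by semicolons, each of 5 numbers parted by spaces: the shift along the tool's x, y, z each as a share of 0.3 m, from -1 to 1, then the turn about the tool's z as a share of 2 rad, from -1 to 1, then the gripper's target within -1 to 1 (shut at 1, half-way at 0, fully open at -1). In form: tx ty tz twist gripper; .... A call has 1 to 5 rows; each row shifts and turns the commanded pose from where the row before left it, along the tool's axes as they then stand; what a row does not reach is not made up. A row lasts 1/12 s, in which the tool goes at most 41.7 mm and 7.16 degrees, less where a joint would pass 70% of its speed; a pose out of reach is approached as far as the arm can. A call with a number of a shift or a turn outside -1 to 1 is refused whole. A call with a gripper value outside its range is refused whole. The fingers move at their own pace and stop on an object; "squeeze" is the grip in N (left out, the last holds). Time passes only in rows, so rows that do not move let the fingers close. It gives the time, the measured TCP pose, the force, the opening and the grip force at its end, in the units of the state.
- sense(): the state, without advancing time (a new reading comes with each control period).
- snapshot(name): name is "scene" or "side" or "wrist"; returns a dict with "frame" (480x640x3 uint8, blue, green, red), "depth" (480x640 float32, mm along the optical axis (not along the pixel's ray), 0 where there is no reading), "intrinsics" (3x3 intrinsics, pixels), "extrinsics" (4x4, takes a point from camera to world coordinates); the wrist camera has in their place "tool_from_camera" (4x4, takes a point from camera to tool coordinates, whose origin is the TCP and whose axes are the flange's). Camera axes: x right, y down, z forward; pixel columns grow to the right and rows downward; lengths in mm; the calibration is good to about 2 mm. A picture is of the moment at which its call begins: read the wrist's pose just before it.
- hand_in(): hands the job in; it is judged then, once.
The state is a dict: "time": time; "joint_pos": joint angles; "qd": joint speeds; "joint_efforts": joint torques, N m; "tool_pos": TCP position; "tcp_rot": TCP orientation; "ft_force": force on the tool from outside, world axes, zero at the start; "wrist_torque": the same for the moment, N m; "finger_gap": finger opening in mm; "grip_force": force on a finger pad.
Only numpy, scipy, OpenCV 4.12 (cv2) and the standard library are available. Lean on these libraries where they do the work, as an engineer would, in place of code of your own. Each camera call takes 0.05 s, during which the arm holds its last target. There are 200 camera calls.

## Task

The small tipping tray on the stand has two bays: one holds two rubber stoppers, the other two brass calibration weights. Take the tray by its crossbar and tip it over to the stoppers' side so that both stoppers fall into the catch pan below while both weights stay in their bay, then swing the tray back level and let go.

Things in the scene. Friction and masses are not known exactly. Their poses are not given: they have to be found in the camera images.
- rocker (a joint): tilt of the tray, rad: 0 level, range -1.05 to 1.05. Positive swings the crossbar to, and lowers, the bay on catch_pan's +x side. The hinge runs level along y of bar and catch_pan, midway between the bays, 115 mm above the worktop, 90 mm below the level bar. It has friction only (0.2 N m, 2 to 3 N at the bar) and stays where left. From about 0.9 rad the low bay's parts slide out over its end.
- bar (a point): centre of the tray's handle: round steel crossbar, 10 mm thick, 53 mm free between two straps, 205 mm above the worktop when level. The frame turns with the tray: y along the bar, x from bay to bay, z away from the hinge. Free all round (divider top 45 mm below). Pinched, the bar turns between the fingers, so the gripper can stay upright while the bar follows its 90 mm arc about the hinge.
- catch_pan (a point): centre of the white catch pan's floor, 4 mm above the worktop, straight below the hinge. Fixed pan 280 (x) x 100 (y) mm, walls 30 mm. Above it the aluminium tray, 146 (x) x 78 mm, floor 115 mm up: 45 mm divider in the middle, each bay 38 mm of flat floor then a 33 mm end ramp rising 15 degrees, side walls 31 mm. Grey bearing posts 127 mm high at the pan's sides, 53 mm off centre in y.
- stopper_1_centre (a point): centre of a red-brown rubber stopper, tapered, 23 mm diameter and 28 mm high, 12 g, standing in one bay of the tray, 22 mm from the divider's middle plane; both stoppers are in the same bay, which may be either one
- stopper_2_centre (a point): centre of the other, like stopper, beside the first in the same bay
- weight_100_centre (a point): centre of a brass calibration weight with a knob on top, 22 mm diameter and 33 mm high, 100 g, standing in the other bay
- weight_50_centre (a point): centre of a smaller brass calibration weight with a knob, 18 mm diameter and 28 mm high, 50 g, in the same bay as the 100 g weight

How it is judged:
By the outcome, as a careful person would: the job done as asked, in the order asked, and still so for the second after the job is handed in, with the robot touching nothing.
It also fails if it takes over 38 s, if anything falls off the work surface, if the arm or the gripper's body presses on something with over 40 N, if the wrist force passes 120 N, or if a joint passes its speed limit or range.

## Working session

There is one attempt and no reset: what is moved stays moved. The work goes in short steps, Python scripts to look and compute and a tool call to move; the robot and the scene stay as the last step left them, time stands still between calls to the robot, and variables do not carry over. Pictures are saved under pics/ and viewed, at most 10 in all, crops included, and the job is handed in when it is done.

Besides the shell and the picture viewer there is one more tool, called after ">>>" by a JSON object that holds its "op" and its "data", one argument or row to a line. apply_moves: Moves the arm, as the interface text tells. Its arguments: {"type":"object","properties":{"series":{"type":"string"},"squeeze":{"type":"number"}},"required":["series"]}

```bash
mkdir -p pics; python3 - <<'E'
from bench import sense,snapshot,grip_depth
import cv2,numpy as np
s=sense();print(s,grip_depth)
ims=[]
for n in("scene","side"):
    d=snapshot(n);np.savez(f"{n}.npz",**d);ims.append(d["frame"]);print(n,d["intrinsics"],d["extrinsics"])
    cv2.imwrite(f"pics/{n}0.png",d["frame"])
E
```

```text
{'time': 0.0, 'joint_pos': array([ 6.62104424e+01,  7.51687157e+00,  8.53278620e+01, -9.62263197e-04,
        8.72597047e+01, -4.89334880e+00]), 'qd': array([ 0.03400397,  0.05715317,  0.09555212, -0.06426252,  0.09426174,
        0.08720721]), 'joint_efforts': array([ 1.25915329e-03, -5.69421566e+01, -5.00538754e+01, -3.71384558e-04,
        1.50290842e-02,  9.82346705e-06]), 'tool_pos': array([194.08618493, 567.18234625, 230.23960781]), 'tcp_rot': array([-1.79895860e+02, -7.95113837e-03,  1.61103831e+02]), 'ft_force': array([0.30910876, 0.12994253, 0.31798188]), 'wrist_torque': array([-0.00773617,  0.005288  , -0.00459636]), 'grip_force': 0.0, 'finger_gap': 85.1822896335465} 18.700000000000003
scene [[506.53681631   0.         315.51540122]
 [  0.         506.53681631 240.44393408]
 [  0.           0.           1.        ]] [[-7.89793269e-01 -4.07605979e-01  4.58349166e-01  1.13796020e+02]
 [-6.13134306e-01  5.45489009e-01 -5.71408841e-01  1.02155302e+02]
 [-1.71147722e-02 -7.32324454e-01 -6.80740757e-01  7.15802129e+02]
 [ 0.00000000e+00  0.00000000e+00  0.00000000e+00  1.00000000e+00]]
side [[562.96130671   0.         314.97584154]
 [  0.         562.96130671 245.05382148]
 [  0.           0.           1.        ]] [[ 9.99634767e-01  2.52632367e-02 -9.59694888e-03  5.11910597e+02]
 [ 1.96830196e-02 -4.37280480e-01  8.99109760e-01 -1.16246467e+03]
 [ 1.85178643e-02 -8.98970272e-01 -4.37618028e-01  5.19374072e+02]
 [ 0.00000000e+00  0.00000000e+00  0.00000000e+00  1.00000000e+00]]
```

View pics/scene0.png

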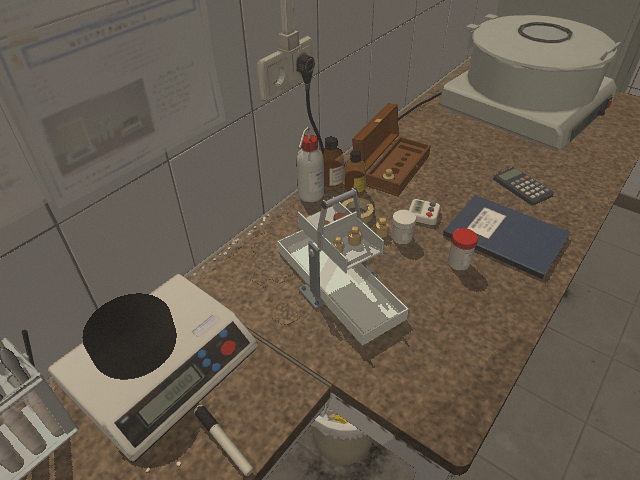

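View pics/side0.png

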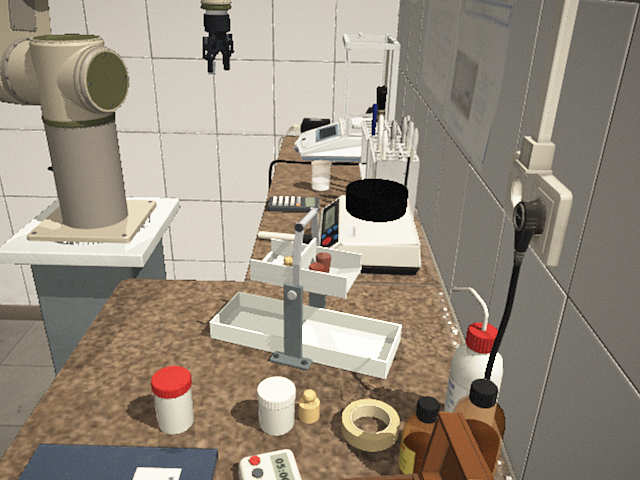

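The scene view shows the pan (280-405, 230-340) with the tray above it and the bar near (322-357, 195-210). The side view shows the red-brown stoppers at (320,262) on the far, wall side. The brass weights are at (290,260) on the robot side. I'll enlarge both.

```bash
python3 - <<'E'
import cv2,numpy as np
a=np.load("scene.npz")["frame"][175:350,265:420];b=np.load("side.npz")["frame"][195:380,200:410]
A=cv2.resize(a,None,fx=3.4,fy=3.4,interpolation=2);B=cv2.resize(b,None,fx=2,fy=2,interpolation=2)
A=cv2.resize(a,(155*5//2,175*5//2),interpolation=2)
H=max(A.shape[0],B.shape[0]);c=np.zeros((H,A.shape[1]+B.shape[1],3),np.uint8);c[:A.shape[0],:A.shape[1]]=A;c[:B.shape[0],A.shape[1]:]=B
c=np.clip(c*1.6,0,255).astype(np.uint8);cv2.imwrite("pics/crop.png",c);print(c.shape,A.shape)
E
```

```text
(437, 807, 3) (437, 387, 3)
```

View pics/crop.png

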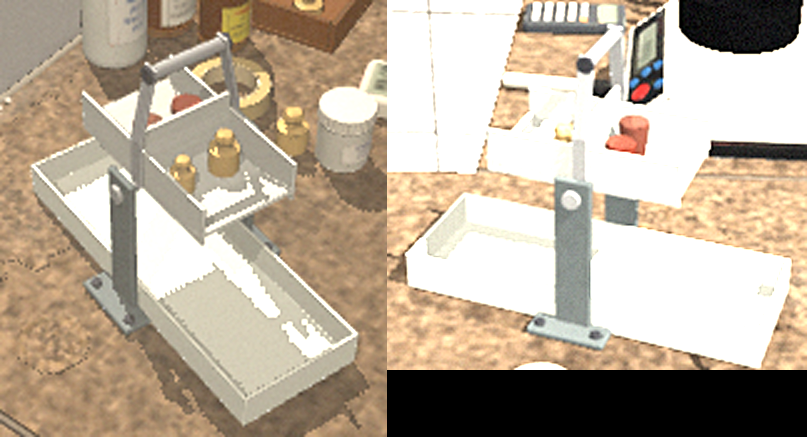

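The left crop (scene) shows the bar ends at full-frame pixels (324,204) and (354.5,191), with the stoppers in the bay on the far side of the divider. The right crop (side) has the bar ends at (299,226.5) and (315,211.5). Next I'll triangulate.

```bash
cat > geo.py <<'E'
import numpy as np
D={n:np.load(n+".npz") for n in("scene","side")}
def ray(n,u,v):
    K=D[n]["intrinsics"];T=D[n]["extrinsics"]
    d=T[:3,:3]@np.linalg.inv(K)@[u,v,1.];return T[:3,3],d/np.linalg.norm(d)
def plane(n,p,z):
    o,d=ray(n,*p);return o+d*(z-o[2])/d[2]
def tri(p,q):
    o,d=ray("scene",*p);a,b=ray("side",*q)
    t=np.linalg.lstsq(np.c_[d,-b],a-o,rcond=None)[0];x,y=o+d*t[0],a+b*t[1]
    return (x+y)/2,np.linalg.norm(x-y)
E
python3 - <<'E'
from geo import *
np.set_printoptions(precision=1,suppress=True)
S=lambda x,y:(265+x/2.5,175+y/2.5); Q=lambda x,y:(200+(x-387)/2,195+y/2)
print("bar -y",tri(S(224,41),Q(585,63)));print("bar +y",tri(S(148,72),Q(616,34)))
for n,a in dict(L=(33,168),B=(243,403),R=(356,345)).items(): print("rim scene",n,plane("scene",S(*a),34))
for n,a in dict(bl=(466,196),fl=(409,257),br=(790,259),fr=(764,330)).items(): print("rim side",n,plane("side",Q(*a),34))
print("stopper top",plane("side",Q(634,122),145),plane("side",Q(621,145),145))
print("weights",plane("scene",S(183,165),140),plane("scene",S(225,140),145))
E
```

```text
bar -y (array([ 480.9, -460. ,  204.4]), np.float64(2.611166338962085))
bar +y (array([ 501.5, -404.8,  203.6]), np.float64(1.507384594870438))
rim scene L [ 628.8 -422.    34. ]
rim scene B [ 370.1 -333.8   34. ]
rim scene R [ 335.7 -420.4   34. ]
rim side bl [ 379.  -355.3   34. ]
rim side fl [ 348.5 -447.2   34. ]
rim side br [ 639.5 -436.2   34. ]
rim side fr [ 610.8 -525.2   34. ]
stopper top [ 516.9 -429.1  145. ] [ 508.  -465.2  145. ]
weights [ 470.4 -402.7  140. ] [ 459.1 -435.3  145. ]
```

The bar's midpoint is about (491,-432,204). It measures 59 mm end to end, level, at the stated height and within reach. The bar runs along about 71°, so the tip direction towards the stoppers is about -18.5°, in +x. First I'll lift while twisting about 89.5° so the fingers close across the bar.

>>> {"op": "apply_moves", "data": {
  "series": "0 0 -0.04 0.06 -1;0 0 -0.04 0.06 -1;0 0 -0.04 0.06 -1;0 0 -0.04 0.06 -1;0 0 -0.04 0.06 -1",
  "squeeze": 40
}}

```text
time: 0.52
tool_pos: [194.2, 567.4, 291.2]
tcp_rot: [-179.9, 0.0, 126.4]
ft_force: [-0.2, -0.6, -1.0]
finger_gap: 85.5
grip_force: 0.0
```

>>> {"op": "apply_moves", "data": {
  "series": "0 0 0 0.06 -1;0 0 0 0.06 -1;0 0 0 0.06 -1;0 0 0 0.06 -1;0 0 0 0.06 -1"
}}

```text
time: 0.93
tool_pos: [194.2, 567.4, 290.6]
tcp_rot: [-180.0, 0.1, 92.0]
ft_force: [0.9, 0.3, 0.2]
finger_gap: 85.3
grip_force: 0.0
```

>>> {"op": "apply_moves", "data": {
  "series": "0 0 0 0.06 -1;0 0 0 0.06 -1;0 0 0 0.06 -1;0 0 0 0 -1"
}}

```text
time: 1.27
tool_pos: [194.2, 567.4, 290.7]
tcp_rot: [-180.0, 0.1, 71.4]
ft_force: [0.4, 0.6, -0.0]
finger_gap: 85.2
grip_force: 0.0
```

>>> {"op": "apply_moves", "data": {
  "series": "-0.082 0.088 0 0 -1;-0.082 0.088 0 0 -1;-0.082 0.088 0 0 -1;-0.082 0.088 0 0 -1;-0.082 0.088 0 0 -1"
}}

```text
time: 1.68
tool_pos: [281.3, 407.9, 290.9]
tcp_rot: [-180.0, 0.0, 72.0]
ft_force: [1.3, -0.5, 0.2]
finger_gap: 85.3
grip_force: 0.0
```

>>> {"op": "apply_moves", "data": {
  "series": "-0.082 0.088 0 0 -1;-0.082 0.088 0 0 -1;-0.082 0.088 0 0 -1;-0.082 0.088 0 0 -1;-0.082 0.088 0 0 -1"
}}

```text
time: 2.1
tool_pos: [368.1, 249.6, 291.2]
tcp_rot: [180.0, -0.0, 72.0]
ft_force: [0.6, 0.2, -0.7]
finger_gap: 85.6
grip_force: 0.0
```

>>> {"op": "apply_moves", "data": {
  "series": "-0.082 0.088 0 0 -1;-0.082 0.088 0 0 -1;-0.082 0.088 0 0 -1;-0.082 0.088 0 0 -1;-0.1 0.07 0 0 -1"
}}

```text
time: 2.52
tool_pos: [448.6, 88.1, 291.1]
tcp_rot: [180.0, -0.0, 72.0]
ft_force: [1.5, 0.2, -1.4]
finger_gap: 85.5
grip_force: 0.0
```

>>> {"op": "apply_moves", "data": {
  "series": "-0.11 0.04 0 0 -1;-0.11 0.04 0 0 -1;-0.11 0.04 0 0 -1;-0.11 0.04 0 0 -1;-0.11 0.04 0 0 -1"
}}

```text
time: 2.93
tool_pos: [452.6, -87.5, 291.1]
tcp_rot: [-180.0, -0.0, 72.0]
ft_force: [1.1, 0.5, 0.4]
finger_gap: 85.1
grip_force: 0.0
```

>>> {"op": "apply_moves", "data": {
  "series": "-0.11 0.05 0 0 -1;-0.11 0.05 0 0 -1;-0.11 0.05 0 0 -1;-0.11 0.05 0 0 -1;-0.11 0.05 0 0 -1"
}}

```text
time: 3.35
tool_pos: [472.1, -267.9, 291.0]
tcp_rot: [-180.0, -0.0, 72.0]
ft_force: [1.5, 0.4, 1.0]
finger_gap: 85.6
grip_force: 0.0
```

>>> {"op": "apply_moves", "data": {
  "series": "-0.11 0.05 0 0 -1;-0.11 0.05 0 0 -1;-0.11 0.05 0 0 -1;0 0 0 0 -1;0 0 0 0 -1"
}}

```text
time: 3.77
tool_pos: [483.4, -375.6, 289.6]
tcp_rot: [-179.9, -0.1, 71.8]
ft_force: [-0.9, 1.4, -0.2]
finger_gap: 85.4
grip_force: 0.0
```

```bash
python3 - <<'E'
from bench import sense,snapshot
import cv2,numpy as np
s=sense();d=snapshot("wrist");np.savez("w1.npz",tp=s["tool_pos"],tr=s["tcp_rot"],**d)
print(s["tool_pos"],s["tcp_rot"],s["joint_pos"],d["tool_from_camera"],d["intrinsics"])
cv2.imwrite("pics/w1.png",d["frame"])
E
```

```text
[ 483.39423523 -375.62586725  289.55439857] [-1.79855335e+02 -6.67872973e-02  7.17828543e+01] [-4.26474647e+01  8.56543432e+00  7.80406239e+01  9.77934827e-04
  9.35532761e+01 -2.44303440e+01] [[ 7.57971923e-04 -9.58895434e-01 -2.83758650e-01  7.24557003e+01]
 [ 9.99999311e-01  4.72435756e-04  1.07469820e-03 -4.68304529e-01]
 [-8.96465469e-04 -2.83759269e-01  9.58895132e-01 -1.42219360e+02]
 [ 0.00000000e+00  0.00000000e+00  0.00000000e+00  1.00000000e+00]] [[341.34769808   0.         323.689898  ]
 [  0.         341.34769808 237.01130292]
 [  0.           0.           1.        ]]
```

View pics/w1.png

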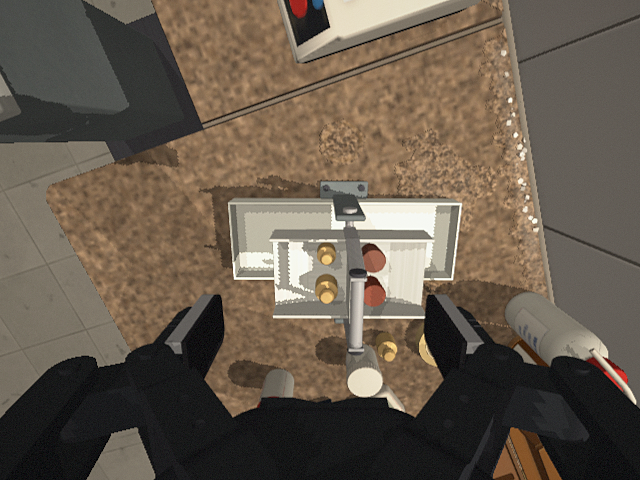

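The wrist view shows the bar running from (358,273) to (355,352), nearly along the image rows' normal. The stoppers (373,258 / 373,292) are on the image's right (tool +y), and the weights (326,255 / 326,290) are on its left. Next I'll refine the bar position.

```bash
python3 - <<'E'
import numpy as np
from scipy.spatial.transform import Rotation as R
np.set_printoptions(precision=1,suppress=True)
w=np.load("w1.npz");T=np.eye(4);T[:3,:3]=R.from_euler("xyz",w["tr"],degrees=True).as_matrix();T[:3,3]=w["tp"]
Rt=T[:3,:3].copy();T=T@w["tool_from_camera"];Ki=np.linalg.inv(w["intrinsics"])
def p(u,v,z):
    d=T[:3,:3]@Ki@[u,v,1];o=T[:3,3];return o+d*(z-o[2])/d[2]
a,b=p(358,273,209),p(355,352,209);print(a,b,np.degrees(np.arctan2(*(a-b)[1::-1])),np.linalg.norm(a-b))
# depth points along the bar
pts=[]
for v in range(284,344,6):
    for u in (355,356,357,358):
        d=w["depth"][v,u]
        if d>0:pts.append((T@np.r_[Ki@[u,v,1]*d,1])[:3])
pts=np.array(pts);pts=pts[pts[:,2]>195];print(len(pts),np.median(pts,0),np.percentile(pts[:,2],[10,90]))
m=(a+b)/2;print("mid",m,"tool shift",Rt.T@(np.r_[m[:2],204]-w["tp"]))
# bay contents
for q in((373,258),(373,292)):print("stop",p(*q,145))
c=[p(u,v,34) for u,v in((231,200),(460,202),(233,279),(455,279))];print("pan",*c)
E
```

```text
[ 499.7 -401.7  209. ] [ 479.3 -462.6  209. ] 71.43195488032501 64.2187091159825
40 [ 490.3 -429.5  209.8] [209.1 210.4]
mid [ 489.5 -432.2  209. ] tool shift [-51.9  23.7  85.4]
stop [ 514.8 -419.3  145. ]
stop [ 505.7 -451.3  145. ]
pan [ 379.1 -340.9   34. ] [ 634.8 -427.3   34. ] [ 342.8 -434.9   34. ] [ 608.7 -522.    34. ]
```

Bar centre is (490,-432,205): the depth map puts its top at 209.8, and the views agree. I'll move over it and then go down to TCP z≈186.5.

>>> {"op": "apply_moves", "data": {
  "series": "-0.087 0.04 0 0 -1;-0.087 0.04 0 0 -1;0 0 0.05 0 -1;0 0 0.05 0 -1;0 0 0 0 -1"
}}

```text
time: 4.23
tool_pos: [489.9, -429.1, 257.9]
tcp_rot: [-179.8, -0.2, 71.9]
ft_force: [-0.6, 0.3, -0.6]
finger_gap: 85.3
grip_force: 0.0
```

```bash
python3 - <<'E'
from bench import sense
from scipy.spatial.transform import Rotation as R
import numpy as np
s=sense();print(s["tool_pos"],R.from_euler("xyz",s["tcp_rot"],degrees=True).inv().apply(np.array([490,-432,186.5])-s["tool_pos"])/300)
E
```

```text
[ 489.91745537 -429.13473343  257.89314081] [-0.00962843  0.00425808  0.23793607]
```

>>> {"op": "apply_moves", "data": {
  "series": "-0.005 0.003 0.06 0 -1;0 0 0.06 0 -1;0 0 0.06 0 -1;0 0 0.057 0 -1;0 0 0 0 -1"
}}

```text
time: 4.65
tool_pos: [490.0, -430.1, 186.9]
tcp_rot: [-179.7, -0.2, 71.9]
ft_force: [-0.4, 1.1, -1.3]
finger_gap: 85.6
grip_force: 0.0
```

>>> {"op": "apply_moves", "data": {
  "series": "0 0 0 0 1;0 0 0 0 1;0 0 0 0 1;0 0 0 0 1;0 0 0 0 1"
}}

```text
time: 5.07
tool_pos: [491.4, -433.3, 191.6]
tcp_rot: [179.9, 0.1, 71.7]
ft_force: [-0.5, -0.0, -0.5]
finger_gap: 25.8
grip_force: 0.0
```

>>> {"op": "apply_moves", "data": {
  "series": "0 0 0 0 1;0 0 0 0 1;0 0 0 0 1;0 0 0 0 1"
}}

```text
time: 5.4
tool_pos: [491.1, -433.2, 191.0]
tcp_rot: [180.0, 0.0, 71.7]
ft_force: [-1.4, 1.4, 5.7]
finger_gap: 8.0
grip_force: 39.1
```

```bash
python3 - <<'E'
from bench import sense,snapshot
import cv2
s=sense();print({k:s[k] for k in("tool_pos","tcp_rot","ft_force","wrist_torque","finger_gap","grip_force")})
d=snapshot("side")["frame"][150:330,200:410];w=snapshot("wrist")["frame"][200:420,240:460]
cv2.imwrite("pics/g.png",cv2.hconcat([cv2.resize(d,(420,360)),cv2.resize(w,(360,360))]))
E
```

```text
{'tool_pos': array([ 491.10841094, -433.19463051,  191.02722411]), 'tcp_rot': array([1.79951341e+02, 2.61585773e-02, 7.17193402e+01]), 'ft_force': array([-1.35581416,  1.39075593,  5.7069243 ]), 'wrist_torque': array([ 0.20205683,  0.24699563, -0.03709715]), 'finger_gap': 8.010454718508916, 'grip_force': 39.12138283252716}
```

View pics/g.png

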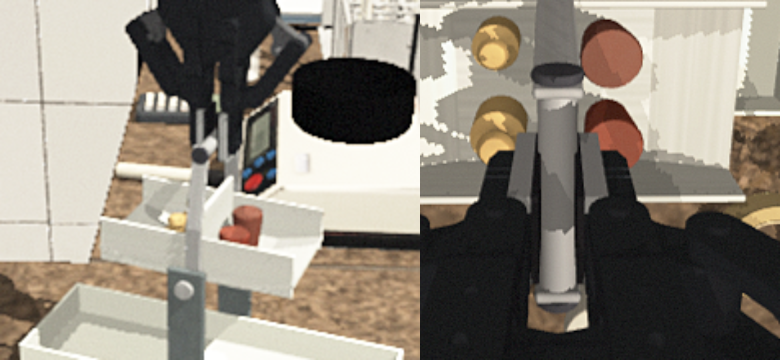

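The bar sits between the pads, midway between the straps, and both straps are clear. I'll tip it along the 90 mm arc (tool +y goes to the stoppers' side, tool +z is down).

>>> {"op": "apply_moves", "data": {
  "series": "0 0.020 0.001 0 1;0 0.019 0.002 0 1;0 0.019 0.003 0 1;0 0.019 0.004 0 1;0 0.019 0.006 0 1",
  "squeeze": 50
}}

```text
time: 5.92
tool_pos: [518.1, -442.2, 185.5]
tcp_rot: [-179.9, 0.0, 71.7]
ft_force: [-4.4, 0.7, 5.1]
finger_gap: 8.3
grip_force: 51.0
```

>>> {"op": "apply_moves", "data": {
  "series": "0 0.018 0.007 0 1;0 0.018 0.008 0 1;0 0.017 0.009 0 1;0 0.017 0.010 0 1;0 0.016 0.011 0 1"
}}

```text
time: 6.33
tool_pos: [543.2, -450.5, 171.8]
tcp_rot: [180.0, 0.0, 71.7]
ft_force: [-3.6, 0.1, 2.5]
finger_gap: 7.6
grip_force: 49.6
```

```bash
python3 - <<'E'
from bench import sense,snapshot
import cv2
s=sense();print({k:s[k] for k in("tool_pos","tcp_rot","ft_force","wrist_torque","finger_gap","grip_force")})
d=snapshot("side")["frame"][150:390,190:430]
cv2.imwrite("pics/h.png",cv2.resize(d,(480,480)))
E
```

```text
{'tool_pos': array([ 543.23311724, -450.52355504,  171.75425441]), 'tcp_rot': array([1.79980920e+02, 2.45037589e-02, 7.17123614e+01]), 'ft_force': array([-3.55826015,  0.14213769,  2.45286905]), 'wrist_torque': array([0.09206219, 1.02109303, 0.02295538]), 'finger_gap': 7.5922116514417475, 'grip_force': 49.624237418174744}
```

View pics/h.png

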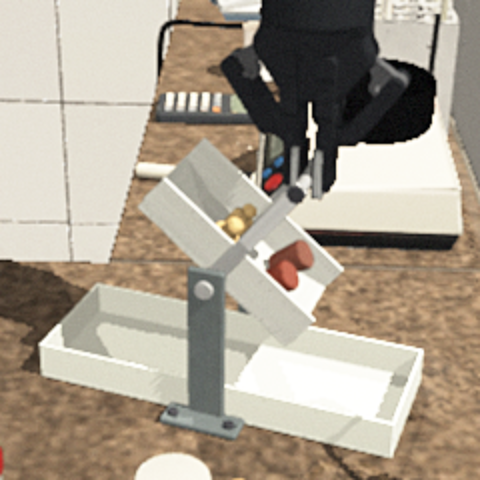

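The tray has followed to about 0.65 rad (bar at crop (297,193)), with the stoppers sliding low and the weights against the divider. I'll continue to about 1.0.

>>> {"op": "apply_moves", "data": {
  "series": "0 0.015 0.012 0 1;0 0.014 0.013 0 1;0 0.013 0.014 0 1;0 0.0125 0.015 0 1;0 0.0115 0.016 0 1"
}}

```text
time: 6.8
tool_pos: [561.8, -456.7, 150.4]
tcp_rot: [180.0, 0.0, 71.7]
ft_force: [-4.3, -2.5, 4.1]
finger_gap: 7.6
grip_force: 49.5
```

>>> {"op": "apply_moves", "data": {
  "series": "0 0 0 0 1;0 0 0 0 1;0 0 0 0 1;0 0 0 0 1;0 0 0 0 1"
}}

```text
time: 7.22
tool_pos: [562.1, -456.7, 149.8]
tcp_rot: [180.0, 0.0, 71.7]
ft_force: [1.1, -4.8, -1.9]
finger_gap: 7.9
grip_force: 49.4
```

```bash
python3 - <<'E'
from bench import sense,snapshot
import cv2
s=sense();print({k:s[k] for k in("tool_pos","ft_force","wrist_torque","finger_gap","grip_force")})
d=snapshot("side")["frame"][150:390,190:430];e=snapshot("scene")["frame"][170:350,260:440]
cv2.imwrite("pics/i.png",cv2.hconcat([cv2.resize(d,(400,400)),cv2.resize(e,(400,400))]))
E
```

```text
{'tool_pos': array([ 562.07087685, -456.68137316,  149.75370587]), 'ft_force': array([ 1.05419943, -4.7879369 , -1.91712104]), 'wrist_torque': array([-0.92888942, -0.11898094, -0.04574484]), 'finger_gap': 7.904517167682879, 'grip_force': 49.35153543949127}
```

View pics/i.png

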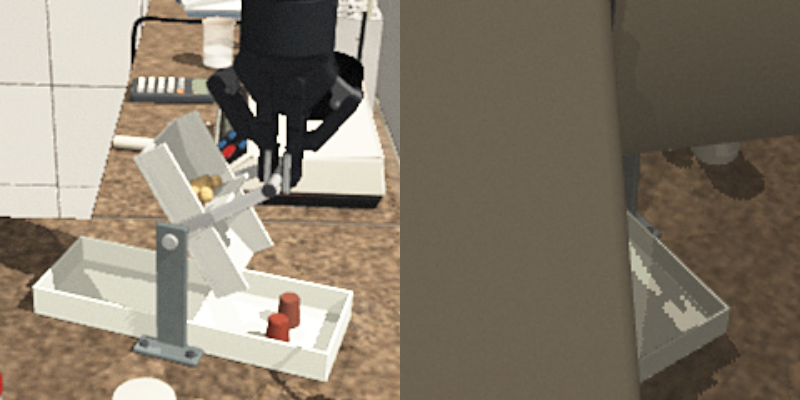

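Both stoppers lie in the pan (crop (289,308) and (278,326)), and both weights are still in their bay (about (205,188)). I'll swing back along the same arc.

>>> {"op": "apply_moves", "data": {
  "series": "0 -0.0115 -0.016 0 1;0 -0.0125 -0.015 0 1;0 -0.013 -0.014 0 1;0 -0.014 -0.013 0 1;0 -0.015 -0.012 0 1"
}}

```text
time: 7.73
tool_pos: [544.6, -450.9, 172.1]
tcp_rot: [179.7, 0.1, 71.7]
ft_force: [5.9, -4.8, 0.4]
finger_gap: 8.4
grip_force: 48.7
```

>>> {"op": "apply_moves", "data": {
  "series": "0 -0.016 -0.011 0 1;0 -0.017 -0.010 0 1;0 -0.017 -0.009 0 1;0 -0.018 -0.008 0 1;0 -0.018 -0.007 0 1"
}}

```text
time: 8.15
tool_pos: [521.5, -443.3, 187.9]
tcp_rot: [179.5, 0.1, 71.8]
ft_force: [9.6, -7.0, 13.5]
finger_gap: 8.2
grip_force: 49.8
```

>>> {"op": "apply_moves", "data": {
  "series": "0 -0.019 -0.006 0 1;0 -0.019 -0.004 0 1;0 -0.019 -0.003 0 1;0 -0.019 -0.002 0 1;0 -0.020 -0.001 0 1"
}}

```text
time: 8.57
tool_pos: [494.1, -434.2, 193.4]
tcp_rot: [179.5, 0.1, 71.8]
ft_force: [4.7, -2.8, 13.8]
finger_gap: 7.9
grip_force: 52.8
```

>>> {"op": "apply_moves", "data": {
  "series": "0 0 0 0 1;0 0 0 0 1;0 0 0 0 1;0 0 0 0 1"
}}

```text
time: 8.9
tool_pos: [493.2, -433.9, 193.3]
tcp_rot: [179.6, 0.1, 71.8]
ft_force: [-1.2, -0.6, 14.5]
finger_gap: 7.8
grip_force: 52.9
```

```bash
python3 - <<'E'
from bench import sense,snapshot
import cv2
s=sense();print({k:s[k] for k in("tool_pos","ft_force","wrist_torque","finger_gap","grip_force")})
d=snapshot("side")["frame"][150:390,190:430];e=snapshot("wrist")["frame"][150:390,200:440]
cv2.imwrite("pics/j.png",cv2.hconcat([cv2.resize(d,(400,400)),cv2.resize(e,(400,400))]))
E
```

```text
{'tool_pos': array([ 493.21242079, -433.89826213,  193.33558129]), 'ft_force': array([-1.15200043, -0.63194528, 14.46308435]), 'wrist_torque': array([-0.09415122, -0.09482429, -0.0355054 ]), 'finger_gap': 7.78966749781325, 'grip_force': 52.92431831359863}
```

View pics/j.png

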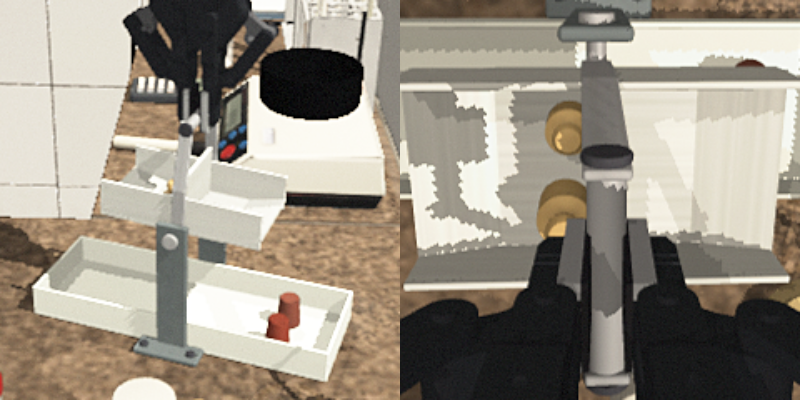

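The tray is nearly level with the weights in place and the stoppers in the pan. The TCP is about 2–3 mm short along tool y, so I'll take that out before releasing.

>>> {"op": "apply_moves", "data": {
  "series": "0 -0.005 0.003 0 1;0 -0.005 0.003 0 1;0 0 0 0 1;0 0 0 0 1;0 0 0 0 1"
}}

```text
time: 9.42
tool_pos: [492.0, -433.5, 193.3]
tcp_rot: [179.4, 0.2, 71.8]
ft_force: [3.8, -0.9, 19.3]
finger_gap: 8.0
grip_force: 53.4
```

```bash
python3 - <<'E'
from bench import sense,snapshot
import cv2,numpy as np
s=sense();print({k:s[k] for k in("tool_pos","ft_force","finger_gap","grip_force")})
# near strap + near tray wall: shift against the first picture
a=np.load("side.npz")["frame"];b=snapshot("side")["frame"]
for n,(x0,y0,x1,y1) in dict(strapTop=(290,220,306,240),post=(282,285,312,368),trayLeft=(244,256,262,290),trayRight=(335,258,365,296)).items():
    t=a[y0:y1,x0:x1];r=b[y0-8:y1+8,x0-8:x1+8];r=cv2.resize(r,None,fx=4,fy=4,interpolation=2);t=cv2.resize(t,None,fx=4,fy=4,interpolation=2)
    m=cv2.matchTemplate(r,t,cv2.TM_CCOEFF_NORMED);_,v,_,p=cv2.minMaxLoc(m);print(n,round(v,2),(p[0]-32)/4,(p[1]-32)/4)
E
```

```text
{'tool_pos': array([ 492.00568521, -433.54647199,  193.3419068 ]), 'ft_force': array([ 3.77386755, -0.91031257, 19.25254605]), 'finger_gap': 7.9798394425238515, 'grip_force': 53.41242849826813}
strapTop 0.93 1.5 0.25
post 0.99 0.0 0.0
trayLeft 0.94 0.25 -0.75
trayRight 0.98 0.25 0.5
```

>>> {"op": "apply_moves", "data": {
  "series": "0 -0.004 -0.005 0 1;0 -0.004 -0.005 0 1;0 0 -0.002 0 1;0 0 0 0 1;0 0 0 0 1"
}}

```text
time: 9.88
tool_pos: [487.9, -432.1, 193.8]
tcp_rot: [179.7, 0.1, 71.7]
ft_force: [3.0, -2.5, 7.3]
finger_gap: 7.4
grip_force: 51.9
```

```bash
cat > lv.py <<'E'
from bench import sense,snapshot
import cv2,numpy as np
s=sense();print({k:s[k] for k in("tool_pos","ft_force","finger_gap","grip_force")})
a=np.load("side.npz")["frame"];b=snapshot("side")["frame"];cv2.imwrite("lvl.png",b)
for n,(x0,y0,x1,y1) in dict(strapTop=(290,220,306,240),trayLeft=(244,256,262,290),trayRight=(335,258,365,296)).items():
    t=a[y0:y1,x0:x1];r=b[y0-8:y1+8,x0-8:x1+8];r=cv2.resize(r,None,fx=4,fy=4,interpolation=2);t=cv2.resize(t,None,fx=4,fy=4,interpolation=2)
    m=cv2.matchTemplate(r,t,cv2.TM_CCOEFF_NORMED);_,v,_,p=cv2.minMaxLoc(m);print(n,round(v,2),(p[0]-32)/4,(p[1]-32)/4)
E
python3 lv.py
```

```text
{'tool_pos': array([ 487.94709733, -432.08964014,  193.77524587]), 'ft_force': array([ 2.98841737, -2.5042665 ,  7.27877799]), 'finger_gap': 7.398528300101725, 'grip_force': 51.94306433200836}
strapTop 0.93 -1.25 0.0
trayLeft 0.95 0.0 0.5
trayRight 0.98 -0.25 -0.5
```

>>> {"op": "apply_moves", "data": {
  "series": "0 0.003 0 0 1;0 0.004 0 0 1;0 0 0 0 1;0 0 0 0 1"
}}

```text
time: 10.27
tool_pos: [489.2, -432.5, 193.8]
tcp_rot: [179.8, 0.1, 71.7]
ft_force: [-1.5, -0.4, 10.3]
finger_gap: 7.8
grip_force: 52.2
```

```bash
python3 lv.py
```

```text
{'tool_pos': array([ 489.22409232, -432.48360257,  193.76331328]), 'ft_force': array([-1.50067504, -0.42927427, 10.25176183]), 'finger_gap': 7.824474924661343, 'grip_force': 52.20290958881378}
strapTop 0.94 -0.25 0.0
trayLeft 0.98 0.0 0.25
trayRight 0.99 0.0 -0.25
```

Level to within about 0.005 rad of the start. I'll let go and rise straight up.

>>> {"op": "apply_moves", "data": {
  "series": "0 0 0 0 0;0 0 0 0 -0.5;0 0 0 0 -1;0 0 0 0 -1;0 0 0 0 -1"
}}

```text
time: 10.73
tool_pos: [487.8, -431.5, 191.2]
tcp_rot: [-179.9, -0.0, 71.7]
ft_force: [-0.9, 0.5, -0.2]
finger_gap: 67.9
grip_force: 0.0
```

>>> {"op": "apply_moves", "data": {
  "series": "0 0 0 0 -1;0 0 -0.05 0 -1;0 0 -0.08 0 -1;0 0 -0.1 0 -1;0 0 -0.1 0 -1"
}}

```text
time: 11.15
tool_pos: [487.4, -431.5, 291.1]
tcp_rot: [-179.9, -0.1, 71.7]
ft_force: [-0.2, -1.1, -0.3]
finger_gap: 85.4
grip_force: 0.0
```

>>> {"op": "apply_moves", "data": {
  "series": "0 0 -0.1 0 -1;0 0 0 0 -1;0 0 0 0 -1"
}}

```text
time: 11.4
tool_pos: [488.7, -432.8, 324.3]
tcp_rot: [179.7, 0.1, 71.7]
ft_force: [-0.3, 0.3, -0.4]
finger_gap: 84.9
grip_force: 0.0
```

```bash
python3 lv.py; python3 - <<'E'
import cv2
from bench import snapshot
d=cv2.imread("lvl.png")[150:390,190:430];e=snapshot("wrist")["frame"][180:420,200:440]
cv2.imwrite("pics/k.png",cv2.hconcat([cv2.resize(d,(400,400)),cv2.resize(e,(400,400))]))
E
```

```text
{'tool_pos': array([ 488.70044888, -432.78925456,  324.32108319]), 'ft_force': array([-0.25696264,  0.25671082, -0.41314891]), 'finger_gap': 84.92689774021909, 'grip_force': 0.0}
strapTop 0.98 -0.5 0.0
trayLeft 0.98 0.0 0.25
trayRight 0.99 0.0 -0.25
```

View pics/k.png

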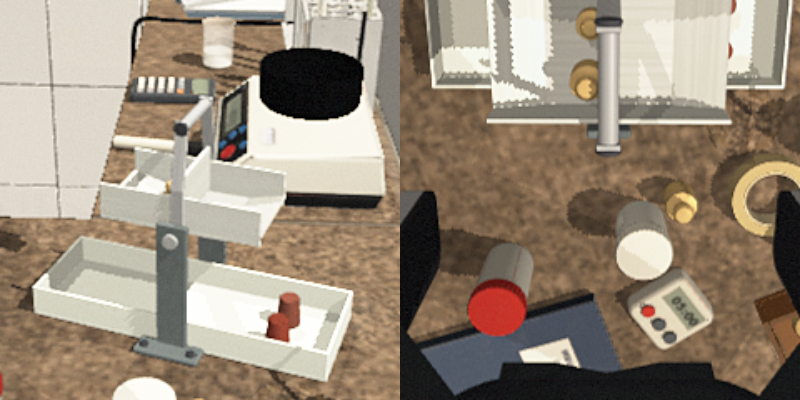

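The tray is level (within about 0.01 rad) and released. Both stoppers are in the pan (left crop (289,305) and (278,325)), both weights are in their bay (right crop (587,22) and (585,78)), and the gripper is clear.

```bash
python3 -c "
from bench import hand_in;print(hand_in())"
```

```text
the job is handed in; nothing more can be done
None
```

Job handed in at about 11.5 s of the 38 s allowed: both stoppers are in the catch pan, both weights are still in their bay, and the tray is back level and released.

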